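# Run the row of block weights home on the storage rail and shut the keeper

### The job

Put the block weights away on their rail: with the fingertips, gently push the row of four from behind, touching only the rear weight, so that they slide along together as one train until the front one rests against the end stop. Then push the hinged keeper arm shut across the rail behind them, as far as it goes. Do not grip, lift or tip any weight, and leave everything else on the bench where it is.

Things in the scene. Friction and masses are not known exactly. Their poses are not given: they have to be found in the camera images.
- rail: Fixed steel channel rail on the bench, 332 x 62 mm. Origin on its centreline at bench height; x axis along the rail to the end stop, y across. Channel floor 4 mm up, 42 mm wide between 5 mm thick lips with tops 10 mm up. Open end at x = -150 mm. With the row home the weights' centres are at x = 150, 110, 70, 30 mm and its rear face at x = 10 mm.
- rail_stop (a point): Middle of the inner face of the end stop, an upright plate 12 mm thick and 34 mm tall, at x = 170 mm in the rail's frame, 17 mm above the bench.
- weight1: Aluminium block weight, 40 x 40 mm, 32 mm tall (0.1 to 0.2 kg), with a black knob 16 mm across on top, 46 mm tall in all. Origin at the centre of its underside, x axis towards the end stop. This is the front weight, nearest the end stop. The four start touching in a row in the channel, 60 to 120 mm short of the stop; a few newtons slide them.
- weight2: Aluminium block weight, 40 x 40 mm, 32 mm tall (0.1 to 0.2 kg), with a black knob 16 mm across on top, 46 mm tall in all. Origin at the centre of its underside, x axis towards the end stop. Second from the front.
- weight3: Aluminium block weight, 40 x 40 mm, 32 mm tall (0.1 to 0.2 kg), with a black knob 16 mm across on top, 46 mm tall in all. Origin at the centre of its underside, x axis towards the end stop. Third from the front.
- weight4: Aluminium block weight, 40 x 40 mm, 32 mm tall (0.1 to 0.2 kg), with a black knob 16 mm across on top, 46 mm tall in all. Origin at the centre of its underside, x axis towards the end stop. The rear weight, the only one to be pushed on; its free rear face is 20 mm behind its origin, towards the rail's open end.
- keeper (a joint): Angle (rad) of the flat steel keeper arm hinged beside the rail. 0: wide open, pointing away from the rail and back, 220 degrees counter-clockwise from the rail's x axis; it grows as the arm swings clockwise from above to its stop at 2.27, square across the rail along its +y, its front face 6 mm behind a row that is home. Starts at 0 to 0.5. Stays where it is left; about 1 N at the tip moves it.
- keeper_hinge (a point): Axis of the keeper's upright hinge pin, at x = 0, y = -44 mm in the rail's frame, 28 mm above the bench. The arm is 82 mm long from here, 8 mm thick, and stands 17 to 39 mm above the bench; the hinge boss is 18 mm across, its top 44 mm above the bench.
- keeper_tip (a point): Free end of the keeper arm, on its centreline, 82 mm from the hinge pin and 28 mm above the bench.
- spare_weight: Another block weight like those of the row, standing on the bench beside the rail; not part of the row, leave alone. Origin at the centre of its underside.
- pebble1: Black round pebble weight, 62 mm across, 21 mm tall, on the bench near the rail; leave alone. Origin at the centre of its underside.
- pebble2: Another such pebble weight; leave alone.
- jar: Small capped jar, 44 mm across, 62 mm tall, beyond the end stop; leave alone. Origin at the centre of its underside.
- brush: Brush lying on the bench to the robot's left; leave alone.
- spatula: Spatula lying on the bench to the robot's right; leave alone.
- dish: White bowl, 90 mm across, 35 mm tall; leave alone. Origin at the centre of its underside.
Mind the look-alikes: they are no part of the job. What is shaped like the weight4 but green or orange is not meant.

How it is judged:
By the outcome, as a careful person would: the job done as asked, in the order asked, and still so for the second after the job is handed in, with the robot touching nothing.
It also fails if it takes over 64 s, if anything falls off the work surface, if the arm or the gripper's body presses on something with over 40 N, if the wrist force passes 120 N, or if a joint passes its speed limit or range.

### The arm

A 6-joint arm with a two-finger parallel gripper is mounted at the origin on the work surface. World frame = base frame: x ahead of the robot, y to its left, z up, the work surface at z = 0. Lengths are in mm, angles in rad, forces in N, time in s.
With the tool pointing down it reaches from about 350 to 975 mm from the base axis. Payload 7.1 kg.
Tool frame: the origin (TCP) lies on the front face of the gripper's body, between the roots of the fingers; the fingertips stand 80 mm ahead of it and the grasp point (between the pads) lies 61 mm ahead of it (env.tips_ahead is the distance from the TCP to the fingertips, in mm); z points along the fingers, y is the line along which they close (so a half turn about z gives the same grasp; the last joint's range is limited). The gripper opens to 88 mm and grips with 3 to 60 N. Pads are 20 mm wide; open, the fingers measure 115 mm over their backs; the gripper's body (75 mm by 178 mm) begins 61 mm behind the grasp point.
Start: joints at [-1.252, 0.423, 1.63, -0, 1.089, -0.019], TCP at [207.15, -589.656, 302.675] pointing down, gripper open.
Joint ranges: [-3, 3], [-0.9, 2.11], [0.09, 2.58], [-1.31, 4.45], [0.11, 2.69], [-2.54, 2.54]. Speed limits (rad/s): [2.39, 2.39, 3.01, 3.14, 3.14, 3.14].

### API

Orientations are given as a unit quaternion [x, y, z, w].
In Python, from station import env, set_gripper, viewer, workorder gives the robot as it stands. Calls block until the motion is done:
- env.reach(position, orientation): joint-space move of the TCP to a pose.
- env.move_l(position, rot=None, rate=150, f_stop=None): straight line of the TCP; rot=None keeps the orientation; rate is the mean speed in mm/s. With f_stop (N) it stops when the force on the tool has changed by that much, and returns True; else False.
- env.move_joints(angles): joint-space move.
- set_gripper(opening): finger opening in mm; the grip force is fixed at half the most; returns when the fingers have stopped.
- env.hold(seconds).
- env.ik(position, orientation): joint angles nearest the present ones, or None.
- env.read_state(): the state.
- viewer.camera(name): name is "side" or "top" or "wrist"; returns the picture (400x640x3 uint8, blue, green, red); there is no depth.
- viewer.camera_params(name): a dict with "fx", "fy", "cx", "cy" (pixels), "pose" (4x4, takes a point from camera to world coordinates); the wrist camera has in their place "tool_from_camera" (4x4, takes a point from camera to tool coordinates, whose origin is the TCP and whose axes are the flange's). Camera axes: x right, y up, looking along -z (the intrinsics and any distortion apply to the point x, -y, -z); pixel columns grow to the right and rows downward; lengths in mm; the calibration is good to about 2 mm. A picture is of the moment at which its call begins: read the wrist's pose just before it. camera_params takes no time and is no camera call.
A pose or a line that the arm cannot do raises env.IKError and nothing moves.
- workorder.sign_off(): hands the job in; it is judged then, once.
The state is a dict: "time_s": time; "qpos": joint angles; "dq": joint speeds; "tau": joint torques, N m; "tool_pos": TCP position; "orientation": TCP orientation; "force": force on the tool from outside, world axes, zero at the start; "wrist_torque": the same for the moment, N m; "width": finger opening in mm; "grip_force": force on a finger pad.
Only numpy, scipy, OpenCV 4.12 (cv2) and the standard library are available. Lean on these libraries where they do the work, as an engineer would, in place of code of your own. Each camera call takes 0.05 s, during which the arm holds its last target. There are 200 camera calls.

## Working session

There is one attempt and no reset: what is moved stays moved. The work goes in short steps, each a Python script; the robot and the scene stay as the last script left them, time stands still between calls to the robot, and variables do not carry over. Pictures are saved under pics/ and viewed, at most 10 in all, crops included, and the job is handed in when it is done.

```bash
ls; mkdir -p pics
python3 - <<'E'
from station import env, viewer
import cv2,numpy as np
np.set_printoptions(suppress=True,precision=4)
for n in("top","side"):
    cv2.imwrite(f"pics/{n}0.png",viewer.camera(n)); print(n,viewer.camera_params(n))
print(viewer.camera_params("wrist")); print(env.read_state())
E
```

```text
pics
top {'fx': 429.54224276836874, 'fy': 429.54224276836874, 'cx': 326.51418506203237, 'cy': 204.7951932656827, 'pose': array([[   0.0038,    0.9971,   -0.0754,  466.304 ],
       [  -0.9999,    0.0046,    0.0104,    5.8104],
       [   0.0107,    0.0753,    0.9971, 1342.514 ],
       [   0.    ,    0.    ,    0.    ,    1.    ]])}
side {'fx': 420.90541997129066, 'fy': 420.90541997129066, 'cx': 319.4925696210417, 'cy': 200.6343057285791, 'pose': array([[ -0.9326,   0.2178,  -0.2878, 249.3778],
       [ -0.3608,  -0.5436,   0.7578, 823.413 ],
       [  0.0085,   0.8106,   0.5856, 692.632 ],
       [  0.    ,   0.    ,   0.    ,   1.    ]])}
{'fx': 284.8063868980864, 'fy': 284.8063868980864, 'cx': 317.92098946827554, 'cy': 202.39558938358152, 'tool_from_camera': array([[  0.0008,   0.9671,   0.2544,  69.6114],
       [  1.    ,  -0.0009,   0.0001,  -0.313 ],
       [  0.0003,   0.2544,  -0.9671, -82.206 ],
       [  0.    ,   0.    ,   0.    ,   1.    ]])}
{'time_s': 0.1, 'qpos': array([-1.252 ,  0.4237,  1.6306, -0.    ,  1.0886, -0.019 ]), 'dq': array([ 0.0001, -0.0008, -0.0008,  0.0009, -0.0001, -0.0017]), 'tau': array([ -0.0008, -54.5612, -27.4325,   0.0645,   0.0189,  -0.0001]), 'tool_pos': array([ 207.0568, -589.2945,  302.014 ]), 'orientation': array([ 0.9858,  0.1681, -0.0001, -0.0007]), 'force': array([-0.4213, -0.0461,  0.7471]), 'wrist_torque': array([ 0.0039,  0.0255, -0.0463]), 'grip_force': 0.0, 'width': 87.96562781543437}
```

View pics/top0.png

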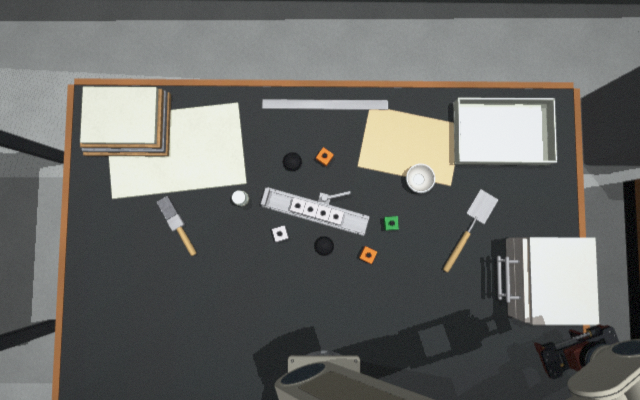

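View pics/side0.png

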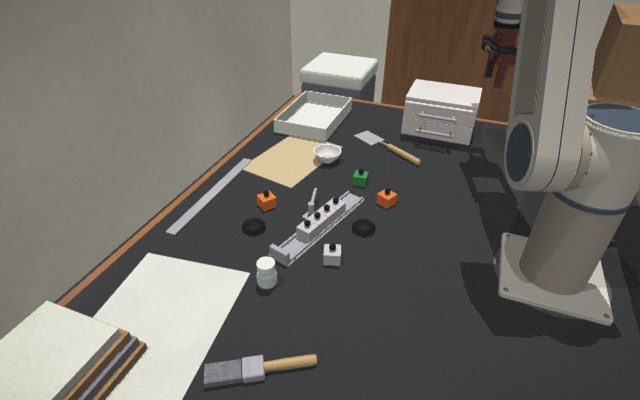

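```bash
python3 - <<'E'
import cv2
i=cv2.imread("pics/top0.png")[165:250,250:400]
cv2.imwrite("pics/top0c.png",cv2.resize(i,None,fx=5,fy=5,interpolation=cv2.INTER_CUBIC))
E
cat > h.py <<'E'
import numpy as np, cv2
from scipy.spatial.transform import Rotation as R
from station import env, set_gripper, viewer, workorder
np.set_printoptions(suppress=True,precision=2)
def campose(n, st=None):
    p=viewer.camera_params(n)
    if n!="wrist": return p,p["pose"]
    T=np.eye(4);T[:3,:3]=R.from_quat(st["orientation"]).as_matrix();T[:3,3]=st["tool_pos"]
    return p,T@p["tool_from_camera"]
def ray(n,uv,z,st=None,cp=None):
    "world point at height z seen at pixel uv"
    p,T=cp or campose(n,st)
    d=T[:3,:3]@[(uv[0]-p["cx"])/p["fx"],-(uv[1]-p["cy"])/p["fy"],-1]
    return T[:3,3]+d*(z-T[2,3])/d[2]
def proj(P,cp):
    p,T=cp; c=(np.asarray(P)-T[:3,3])@T[:3,:3]
    return np.array([p["cx"]-p["fx"]*c[...,0]/c[...,2],p["cy"]+p["fy"]*c[...,1]/c[...,2]]).T
def down(yaw): # tool x axis at yaw, z down
    return (R.from_euler("z",yaw)*R.from_euler("x",np.pi)).as_quat()
E
python3 -c "
from h import *
for uv,z in [((298,206),50),((336,217),50),((264,198),34),((368,225),10),((324,197),44),((350,192),39)]: print(uv,ray('top',uv,z))
st=env.read_state();print(st['time_s'])"
```

```text
(298, 206) [559.99  78.32  50.  ]
(336, 217) [527.29 -36.36  50.  ]
(264, 198) [585.17 183.2   34.  ]
(368, 225) [ 504.76 -137.05   10.  ]
(324, 197) [588.18   0.02  44.  ]
(350, 192) [604.35 -79.3   39.  ]
0.1
```

View pics/top0c.png

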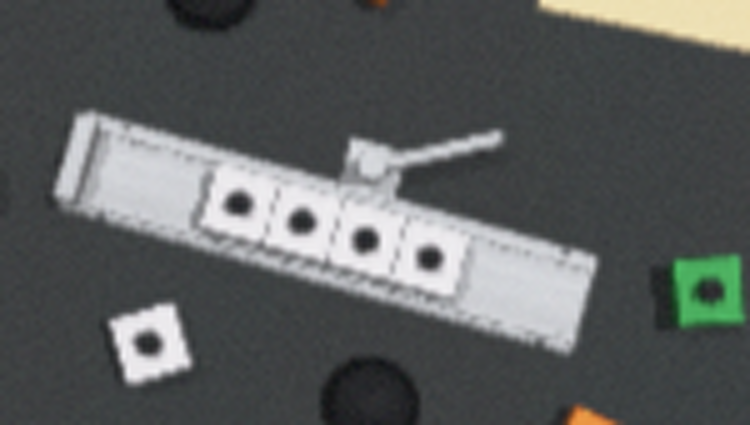

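Run:
```python
from h import *
set_gripper(0)
env.reach([475,42,260],down(-0.246)); env.hold(0.3)
st=env.read_state(); im=viewer.camera("wrist")
np.savez("w1",pos=st["tool_pos"],q=st["orientation"])
cv2.imwrite("pics/w1.png",im); print(st["time_s"],st["tool_pos"],st["width"],st["qpos"])
for y in(1.325,1.325-np.pi,-.246): print(y,env.ik([500,-100,150],down(y)))
```

```text
4.1833 [475.07  41.73 259.98] 0.3121339924329242 [0.06 0.27 1.98 0.   0.89 1.88]
1.325 [-0.22  0.5   1.97 -0.    0.67  0.03]
-1.8165926535897932 None
-0.246 [-0.22  0.5   1.97 -0.    0.67  1.6 ]
```

View pics/w1.png

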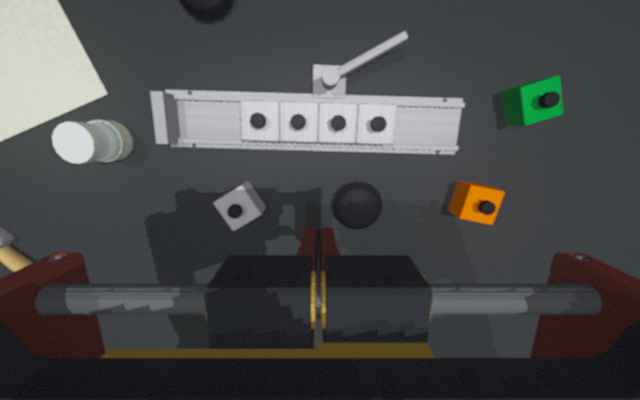

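```bash
cat >> h.py <<'E'
def w1():
    d=np.load("w1.npz"); return campose("wrist",dict(tool_pos=d["pos"],orientation=d["q"]))
def rail2world(p,pose):
    p=np.asarray(p,float); c,s=np.cos(pose[2]),np.sin(pose[2])
    return np.stack([pose[0]+c*p[...,0]-s*p[...,1],pose[1]+s*p[...,0]+c*p[...,1],p[...,2]],-1)
E
python3 - <<'E'
from h import *
from scipy.optimize import least_squares
c=w1(); ct=campose("top")
kw=np.array([(258,121),(298,122),(338,123),(378,124.)])
# rail features: hinge boss top, rail corners(lip tops at open end), hinge
F=[(0,-44,44),(-150,-26,10),(-150,26,10)]
W=np.array([(331,76),(463,101),(457,152.)])
kt=np.array([(238,203),(302,222),(366,240),(429,258.)])/5+[250,165]
Ht=np.array([(373,160)])/5+[250,165]
for cams in("w","t","wt"):
  def res(v):
    k=rail2world(np.array([(v[3]-40*i,0,50) for i in range(4)]),v)
    f=rail2world(F,v); r=[]
    if "w" in cams: r+=[(proj(k,c)-kw).ravel(),(proj(f[:1],c)-W[:1]).ravel()]
    if "t" in cams: r+=[3*(proj(k,ct)-kt).ravel(),3*(proj(f[:1],ct)-Ht).ravel()]
    return np.concatenate(r)
  s=least_squares(res,[545,23,1.325,70]); print(cams,s.x,np.abs(s.fun).max())
np.save("fit.npy",s.x); v=s.x
im=cv2.imread("pics/w1.png")
def pl(P,col):
    q=np.round(proj(rail2world(P,v),c)*16).astype(int); cv2.polylines(im,[q],False,col,1,cv2.LINE_AA,4)
pl([(-150,-26,10),(170,-26,10),(170,26,10),(-150,26,10),(-150,-26,10)],(0,0,255))
x=v[3]; pl([(x+20,-20,36),(x+20,20,36),(x-140,20,36),(x-140,-20,36),(x+20,-20,36)],(0,255,0))
pl([(170,-31,34),(170,31,34),(182,31,34)],(255,0,255))
tip=ray("w",(404,38),39,cp=c); h=rail2world([0,-44,39],v); d=tip-h
print("tip r",np.hypot(*d[:2]),"ang",np.degrees(np.arctan2(d[1],d[0])-v[2])%360)
cv2.imwrite("pics/w1o.png",cv2.resize(im[20:170,130:480],None,fx=2.25,fy=2.25,interpolation=cv2.INTER_CUBIC))
E
```

```text
w [543.88  12.99   1.3   71.5 ] 0.7473202158612935
t [542.53  10.88   1.3   71.03] 3.202961075349748
wt [543.25  12.     1.3   71.21] 2.4930732661002253
tip r 76.69078358506052 ang 208.32798596343042
```

View pics/w1o.png

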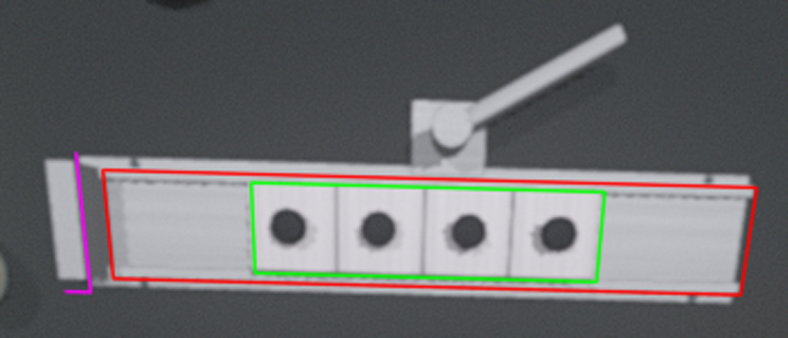

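The overlay fits: the rail outline, the stop face and the row match to about 2 mm. The four silver weights in the channel are the row, at w1 pixels (258,121), (298,122), (338,123) and (378,124), and the rearmost (378,124) is weight4. The silver one at (235,211) is the spare, and the green (548,100) and orange (487,207) ones are decoys. The keeper is open at about 208°.

Run:
```python
from h import *
v=np.load("fit.npy"); q=down(v[2])
P=lambda x,z,y=0: rail2world([x,y,z],v)
env.reach(P(-105,160),q); env.move_l(P(-105,94),rot=q,rate=60)
env.hold(.2); f0=env.read_state()["force"]
def go(x,r,f):
    h=env.move_l(P(x,94),rot=q,rate=r,f_stop=f); s=env.read_state()
    d=s["tool_pos"]-[*v[:2],0]; print(h,s["time_s"],"rail x",d[0]*np.cos(v[2])+d[1]*np.sin(v[2]),"z",s["tool_pos"][2],"F",s["force"]-f0); return h
go(-88,40,8)
if not go(-6,35,20): go(7,12,7)
st=env.read_state(); cv2.imwrite("pics/s2.png",viewer.camera("side")); cv2.imwrite("pics/t2.png",viewer.camera("top"))
s=cv2.imread("pics/s2.png")[150:310,200:420]; t=cv2.imread("pics/t2.png")[165:250,250:400]
cv2.imwrite("pics/b2.png",np.vstack([cv2.resize(s,(550,400)),cv2.resize(t,(350,198)).repeat(1,0)]) if 0 else cv2.resize(s,(770,560),interpolation=cv2.INTER_CUBIC))
```

```text
False 7.8417 rail x -87.75721731128036 z 93.96189422073176 F [-0.27  1.04  0.55]
False 10.3333 rail x -6.380344563281752 z 94.00395120741297 F [-1.75 -5.07  2.98]
True 11.0 rail x 0.10617634890443094 z 93.84807041459092 F [-0.82 -1.65  2.67]
```

View pics/b2.png

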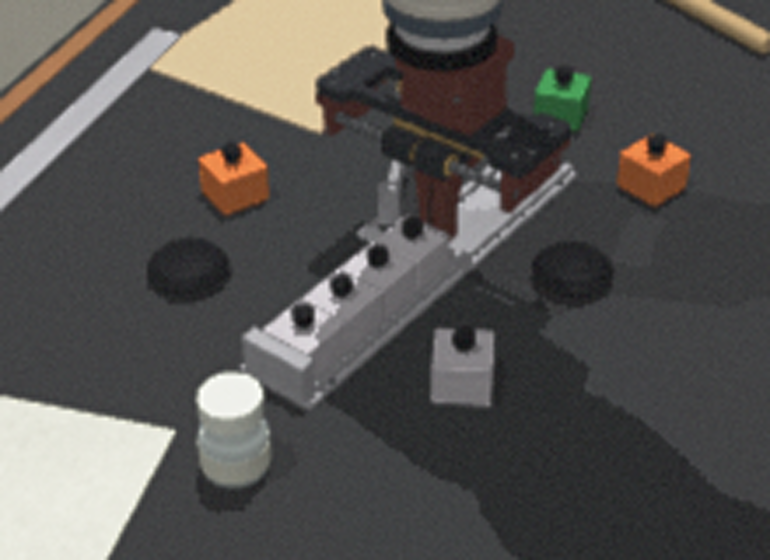

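Run:
```python
from h import *
v=np.load("fit.npy"); q=down(v[2])
env.move_l(rail2world([-20,0,94],v),rot=q,rate=60); env.move_l(rail2world([-20,0,170],v),rot=q,rate=150)
env.reach([475,42,260],down(-0.246)); env.hold(0.3)
st=env.read_state(); im=viewer.camera("wrist"); cv2.imwrite("pics/w2.png",im); c=campose("wrist",st)
for P,col in(([(170,-20,36),(170,20,36),(10,20,36),(10,-20,36),(170,-20,36)],(0,255,0)),):
    cv2.polylines(im,[np.round(proj(rail2world(P,v),c)*16).astype(int)],False,col,1,cv2.LINE_AA,4)
cv2.imwrite("pics/w2o.png",cv2.resize(im[20:170,130:480],None,fx=2.25,fy=2.25,interpolation=cv2.INTER_CUBIC))
print(st["time_s"])
H=rail2world([0,-44,0],v)
for ph in(210,180,150,120,90):
    a=np.radians(ph)+v[2];u=np.array([np.cos(a),np.sin(a),0]);n=np.array([np.sin(a),-np.cos(a),0])
    print(ph,env.ik(H+60*u-14*n+[0,0,96],down(a-np.pi/2)))
```

```text
14.0
210 [-0.11  0.7   1.74  0.    0.71 -1.93]
180 [-0.13  0.67  1.81  0.    0.66 -1.42]
150 [-0.11  0.64  1.88  0.    0.62 -0.89]
120 [-0.08  0.62  1.93 -0.    0.59 -0.33]
90 [-0.02  0.61  1.95 -0.    0.58  0.25]
```

View pics/w2o.png

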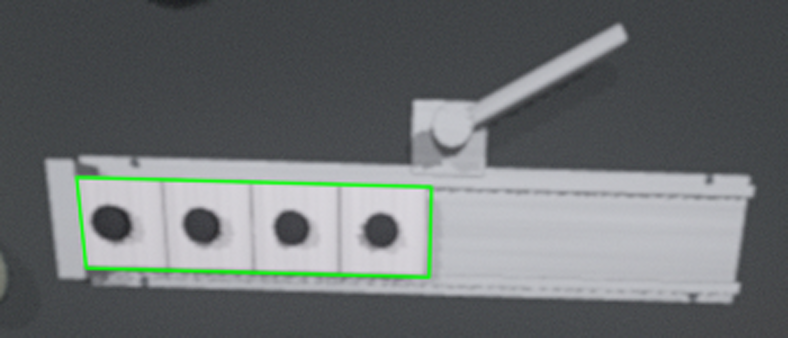

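The row is against the stop and closed up, with its rear edge at crop x≈430, exactly on the predicted home outline. The keeper is unmoved. Now I'll swing it shut.

Run:
```python
from h import *
v=np.load("fit.npy"); H=rail2world([0,-44,0],v)
def pose(ph,off,z=96,r=60):
    a=np.radians(ph)+v[2];u=np.array([np.cos(a),np.sin(a),0]);n=np.array([np.sin(a),-np.cos(a),0])
    return H+r*u-off*n+[0,0,z],down(a-np.pi/2)
def go(p,q,rate,f):
    h=env.move_l(p,rot=q,rate=rate,f_stop=f)
    if h: s=env.read_state(); print("hit",s["time_s"],s["tool_pos"],s["force"])
    return h
p,q=pose(208,32,170); env.reach(p,q)
p,q=pose(208,32); env.move_l(p,rot=q,rate=80)
env.hold(.2); f0=env.read_state()["force"]
ok=not go(*pose(208,14),40,10)
for ph in np.linspace(208,94,13)[1:]:
    if not ok: print("stopped",ph); break
    ok=not go(*pose(ph,14),50,15)
print(env.read_state()["time_s"],env.read_state()["force"]-f0)
if ok:
    q=pose(90,14)[1]
    p=pose(90,14)[0]; d=np.array([np.cos(v[2]),np.sin(v[2]),0])
    h=go(p+5*d,q,12,8); s=env.read_state()
    print(h,"rail x past nominal",(s["tool_pos"]-p)@d,s["time_s"])
im=viewer.camera("side")[170:270,260:380]
cv2.imwrite("pics/s3.png",cv2.resize(im,None,fx=5,fy=5,interpolation=cv2.INTER_CUBIC))
```

```text
23.275 [-0.38  0.78  0.13]
hit 23.775 [524.53   2.74  95.9 ] [-0.96 -4.1   3.17]
True rail x past nominal 0.059394582062139996 23.775
```

Run:
```python
from h import *
v=np.load("fit.npy"); s=env.read_state(); d=np.array([np.cos(v[2]),np.sin(v[2]),0])
p=s["tool_pos"]-25*d; env.move_l(p,rate=60); env.move_l(p+[0,0,80],rate=150)
env.reach([475,42,260],down(-0.246)); env.hold(0.3)
st=env.read_state(); im=viewer.camera("wrist"); c=campose("wrist",st)
for P,col in(([(170,-20,36),(170,20,36),(10,20,36),(10,-20,36),(170,-20,36)],(0,255,0)),([(4,-44,39),(4,38,39),(-4,38,39),(-4,-44,39)],(0,0,255))):
    cv2.polylines(im,[np.round(proj(rail2world(P,v),c)*16).astype(int)],False,col,1,cv2.LINE_AA,4)
cv2.imwrite("pics/w4.png",cv2.resize(im[0:230,130:480],None,fx=2.25,fy=2.25,interpolation=cv2.INTER_CUBIC)); print(st["time_s"])
```

```text
26.8833
```

View pics/w4.png

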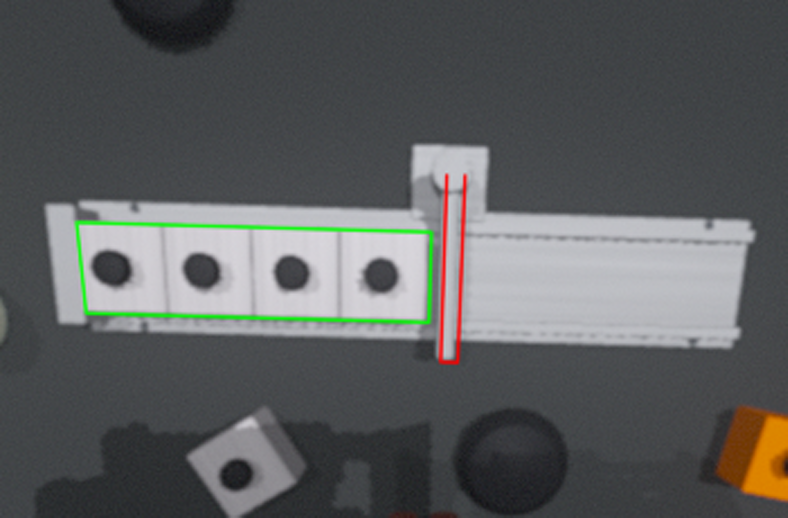

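The row is home, and the keeper at crop (450,260) lies square across the rail on the predicted closed outline. The spare weight and pebbles have not moved.

```bash
python3 -c "
from station import workorder
print(workorder.sign_off())"
```

```text
the job is handed in; nothing more can be done
None
```

The job is handed in after about 27 s: the four weights rest against the end stop, the keeper is shut fully across the rail behind them, and nothing else on the bench was touched.

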